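Open the dice tower's lug cap of unknown thread hand and hold the cap aside

TASK

Open the grey dice tower so that I can drop the dice in: its orange cap is locked by a part-turn thread, and nobody remembers whether it undoes clockwise or anticlockwise, so try it one way and, if it stops short, the other; turn it as far as it goes the way that gives, and lift it off. Finish while still holding the cap in the gripper, in the air entirely to one side of the tower and higher than the tower's top, and keep holding it still there. Leave the bowl of dice, the steel tin and the black case where they stand.

Things in the scene. Friction and masses are not known exactly. Their poses are not given: they have to be found in the camera images.
- tower: Grey plastic dice tower, 104 x 104 mm, 150 mm tall, stuck to the shelf (it cannot move), with a low tray (85 mm deep, 24 mm high) on its -x side. Origin: centre of the tower's underside (tray not counted), z up. The cap sits on its flat top, over a 40 mm round mouth on the tower's axis. A white mark on the top lies on the -x side of the mouth.
- cap_grip (a point): Orange plastic cap, loose, about 60 g, on top of the tower. The point is the centre of its round ribbed upright grip (44 mm across, 38 mm tall), 22 mm above the tower's top while seated. Under the grip is a flange 3 mm thick, 64 mm across, lying on the tower's top. z up; a white line on the cap lies on its -x side, locked when within 5 degrees of the tower's white mark.
- mouth (a point): The tower's mouth under the cap, on the axis, level with the tower's top. How the cap turns in it: lightly, with 1.5 mm play up and 2 mm sideways. One way (it differs from start to start and cannot be seen) it meets a firm stop after 10 to 25 degrees, still locked; the other way it meets a firm stop at about 60 degrees, and there (48 to 65), eased a touch off the stop, it lifts straight off.
- bowl: Bystander: blue ceramic bowl, 112 mm across, 40 mm tall, with three 16 mm dice lying in it. Origin: centre of its underside.
- tin: Bystander: stainless steel tin with a hinged lid (shut), 77 x 107 mm, 48 mm tall. Origin: centre of its underside.
- case: Bystander: black plastic case with a spring clip, 70 x 110 mm, 30 mm tall. Origin: centre of its underside.
- cap: The same orange cap; origin on its axis at the underside of the flange (22 mm below the grip's centre), z up. A plug with two lugs, 36 mm across (54 mm over the lugs), reaches 14.5 mm below the flange into the mouth.
Not all that is in view belongs to the job. Of the things like the cap, leave any that is pink or purple; of the rest the smaller one is meant.

How it is judged (in metres and radians):
On the way, in this order (a step that is already met when the one before it is completed fails the run):
1. the cap is turned far enough (over 40 degrees from the tower's axes) while still seated on the tower (angle between the x axis of cap_grip and the x axis of tower, either way round above 0.7 rad and z of cap_grip in the frame of tower below 0.182 m and horizontal distance between cap_grip and tower below 0.01 m), for 0.1 s.
2. the cap is lifted off in the gripper (z of cap_grip in the frame of tower above 0.195 m and contact force between cap and the fingers above 0.5 N), for 0.1 s.
At the end, for the whole second after the job is handed in: The cap is held in the fingers (over 0.5 N), still (under 50 mm/s), its grip's centre more than 160 mm above the shelf and more than 80 mm sideways from the tower's axis, touching no part of the tower (height (world z) of cap_grip above 0.16 m and horizontal distance between cap_grip and tower above 0.08 m and contact force between cap and the fingers above 0.5 N and contact force between cap and tower below 0.1 N and linear speed of cap below 0.05 m/s); the arm keeps its last pose, push and grip.
It fails at once if the bowl is moved by more than 20 mm (distance of bowl from where it was at the start of the episode above 0.02 m).
It fails at once if the tin is moved by more than 20 mm (distance of tin from where it was at the start of the episode above 0.02 m).
It fails at once if the case is moved by more than 20 mm (distance of case from where it was at the start of the episode above 0.02 m).
It also fails if it takes over 45 s, if anything falls off the work surface, if the arm or the gripper's body presses on something with over 40 N, if the wrist force passes 120 N, or if a joint passes its speed limit or range.

ROBOT

A 6-joint arm with a two-finger parallel gripper is mounted at the origin on the work surface. World frame = base frame: x ahead of the robot, y to its left, z up, the work surface at z = 0. Lengths are in m, angles in degrees, forces in N, time in s.
With the tool pointing down it reaches from about 0.3 to 0.75 m from the base axis. Payload 8.5 kg.
Tool frame: the origin (TCP) lies at the very end of the fingers, on their centre line; the grasp point (between the pads) lies 19 mm behind it; x points along the fingers, y is the direction in which the jaws open and shut, and the axes are right-handed (so a half turn about x gives the same grasp; the last joint's range is limited). The gripper opens to 85 mm and grips with 20 to 120 N. Pads are 22 mm wide; open, the fingers measure 114 mm over their backs; the gripper's body (76 mm by 85 mm) begins 54 mm behind the grasp point. The pads swing forward as they close: fully open they stand 13 mm farther back than shut.
Start: joints at [-87.221, 21.807, 74.336, -0, 83.858, -12.336], TCP at [0.143, -0.531, 0.231] pointing down, gripper open.
Joint ranges: [-178.18, 178.18], [-50.72, 133.34], [12.68, 142.11], [-81.47, 261.47], [9.98, 163.14], [-165.26, 165.26]. Speed limits (degrees/s): [136.94, 136.94, 180, 180, 180, 180].

INTERFACE

Orientations are given as a 3x3 rotation matrix whose columns are the frame's x, y, z axes.
In Python, from rig import sensors, cams, env gives the robot as it stands.
- The arm moves only by the shell command python3 -m crank 'ROWS' [FORCE]. ROWS is a JSON object of lists of equal length, an entry for each row: "hand": the closure in counts, from 0 (fully open) to 255 (shut); "translation": the shift along the tool's x, y, z in m, a list of three; "dr": the turn, a rotation vector about the tool's x, y, z in rad, a list of three. A call has 1 to 5 rows; each row is the pose to reach, as a shift and turn from the pose commanded when the call began, along the tool's axes at that moment; what a row does not reach only later rows make up. A row lasts 1/10 s, in which the tool goes at most 50 mm and 8.59 degrees, less where a joint would pass 70% of its speed; a pose out of reach is approached as far as the arm can. A call with a gripper value outside its range is refused whole. The fingers move at their own pace and stop on an object; FORCE is the grip in N (left out, the last holds). Time passes only in rows, so rows that repeat a pose let the fingers close. It gives the time, the measured TCP pose, the force and the opening at its end, in the units of the state.
- sensors.observe(): the state, without advancing time (a new reading comes with each control period).
- cams.get_image(name): name is "side" or "top" or "wrist"; returns (picture, depth): 400x640x3 uint8, blue, green, red; 400x640 float32, m along the optical axis (not along the pixel's ray), 0 where there is no reading.
- cams.calibration(name): a dict with "vertical_fov" (degrees; the focal length in pixels is half the picture's height over the tangent of half this angle, whatever the lens; pixels are square), "cx", "cy" (the principal point, pixels), "extrinsics" (4x4, takes a point from camera to world coordinates). Camera axes: x right, y down, z forward; pixel columns grow to the right and rows downward; lengths in m; the calibration is good to about 2 mm. The wrist camera is an equidistant fisheye: a pixel r from the principal point sees the ray r / f radians off the axis. A picture is of the moment at which its call begins: read the wrist's pose just before it. calibration takes no time and is no camera call; for the wrist camera it gives the pose at the moment of the call.
- env.close_job(): hands the job in, once; it reports no verdict.
The state is a dict: "time_s": time; "q": joint angles; "qvel": joint speeds; "joint_efforts": joint torques, N m; "position": TCP position; "tool_rot": TCP orientation; "ft_force": force on the tool from outside, world axes, zero at the start; "wrist_torque": the same for the moment, N m; "grip_width": finger opening in m.
Only numpy, scipy, OpenCV 4.12 (cv2) and the standard library are available. Lean on these libraries where they do the work, as an engineer would, in place of code of your own. Each camera call takes 0.05 s, during which the arm holds its last target. There are 200 camera calls.

## Working session

There is one attempt and no reset: what is moved stays moved. The work goes in short steps, Python scripts to look and compute and a shell command to move; the robot and the scene stay as the last step left them, time stands still between calls to the robot, and variables do not carry over. Pictures are saved under pics/ and viewed, about 8 in all and at most 12, crops included, and the job is handed in when it is done.

```bash
mkdir -p pics; ls; cat > h.py <<'E'
import numpy as np,cv2
from rig import sensors,cams,env
def snap(n,f):
    c=cams.calibration(n); im,d=cams.get_image(n); cv2.imwrite(f'pics/{f}.png',im); np.savez(f'pics/{f}.npz',d=d,E=np.array(c['extrinsics']),k=[c['vertical_fov'],c['cx'],c['cy']]); return im,d
def ray(f,u,v,fish=False):
    z=np.load(f'pics/{f}.npz');fov,cx,cy=z['k'];F=200/np.tan(np.radians(fov/2));a=np.array([(u-cx)/F,(v-cy)/F])
    if fish:
        r=np.hypot(*a)+1e-9; D=np.r_[a/r*np.sin(r),np.cos(r)]
    else: D=np.r_[a,1]
    E=z['E'];return E[:3,3],E[:3,:3]@D,z['d'][int(v),int(u)]
def pt(f,u,v,fish=False):
    o,D,d=ray(f,u,v,fish); return o+D*d   # depth along axis (D z=1)
def atz(f,u,v,h,fish=False):
    o,D,d=ray(f,u,v,fish); return o+D*(h-o[2])/D[2]
def tri(*rs):
    A=0;b=0
    for o,D,_ in rs:
        D=D/np.linalg.norm(D);P=np.eye(3)-np.outer(D,D);A=A+P;b=b+P@o
    return np.linalg.solve(A,b)
E
python3 - <<'E'
from h import *
s=sensors.observe();print(s)
for n in('side','top'):
    im,d=snap(n,n+'0');print(n,cams.calibration(n))
E
```

```text
pics
{'time_s': 0.0, 'q': array([-8.72225086e+01,  2.18399165e+01,  7.43841108e+01,  1.89665602e-04,
        8.38584973e+01, -1.23352608e+01]), 'qvel': array([ 0.06594861, -0.06374001, -0.0248731 , -0.02980743,  0.00433499,
        0.03226842]), 'joint_efforts': array([-2.82999266e-03, -4.48472106e+01, -2.31281680e+01, -2.73659343e-04,
        4.73557797e-03,  7.48026281e-06]), 'position': array([ 0.1433846 , -0.53067889,  0.23072563]), 'tool_rot': array([[-6.65069307e-05,  2.60718995e-01, -9.65414730e-01],
       [ 1.43879183e-03, -9.65413708e-01, -2.60718818e-01],
       [-9.99998963e-01, -1.40637044e-03, -3.10913659e-04]]), 'ft_force': array([ 0.6858141 ,  0.41323485, -0.18988652]), 'wrist_torque': array([ 0.04657241, -0.01972501,  0.03955324]), 'grip_width': 0.08557626009310734}
side {'vertical_fov': 55.883199857303616, 'cx': 313.68920387465164, 'cy': 199.45279728230264, 'extrinsics': array([[-0.9842674 , -0.11100602,  0.13746039,  0.44431559],
       [-0.17623656,  0.56140174, -0.80855968,  0.84239837],
       [ 0.01258449, -0.82006448, -0.57213275,  0.6722883 ],
       [ 0.        ,  0.        ,  0.        ,  1.        ]])}
top {'vertical_fov': 51.40433194712296, 'cx': 314.23896580739176, 'cy': 204.3274208290619, 'extrinsics': array([[ 0.00678289, -0.99733284,  0.07267188,  0.49433551],
       [-0.99989735, -0.00768165, -0.01209495,  0.09129145],
       [ 0.01262093, -0.07258239, -0.99728256,  1.12711744],
       [ 0.        ,  0.        ,  0.        ,  1.        ]])}
```

View pics/side0.png

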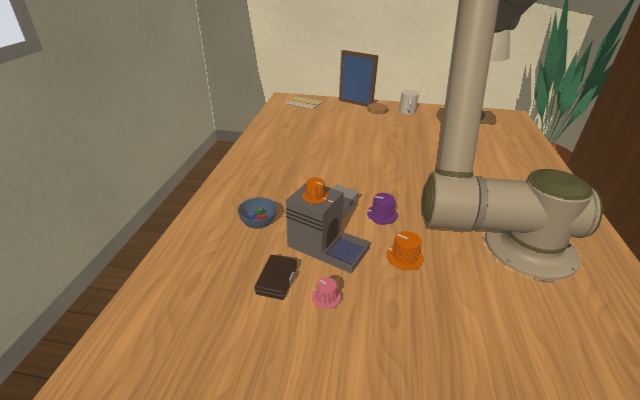

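View pics/top0.png

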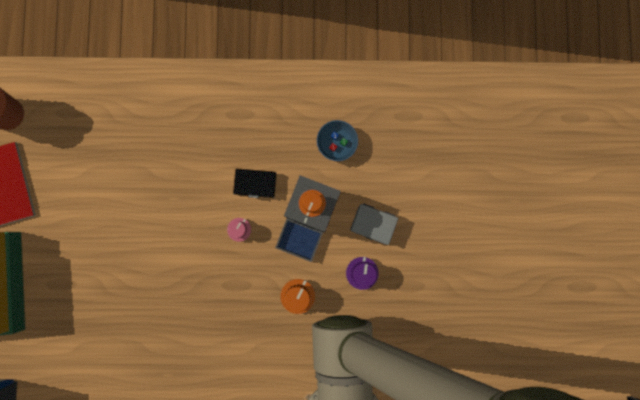

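Candidates, by top-view pixel: the small orange cap on the tower (312,203), a larger orange one on the table (297,296), a purple one (363,273) and a pink one (238,230). Pink and purple are excluded and the smaller orange is the one on the tower. I'll check it in a close crop.

```bash
python3 - <<'E'
from h import *
a=cv2.imread('pics/top0.png')[165:265,262:362]; b=cv2.imread('pics/side0.png')[170:270,275:375]
cv2.imwrite('pics/crop1.png',np.hstack([cv2.resize(x,(400,400),interpolation=cv2.INTER_CUBIC) for x in(a,b)]))
E
```

```text
(no output)
```

View pics/crop1.png

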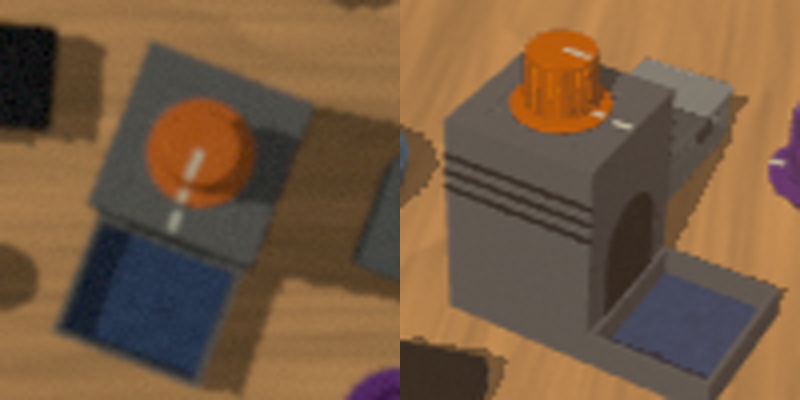

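```bash
python3 - <<'E'
from h import *
tp=lambda x,y:(262+x/4,165+y/4); sd=lambda x,y:(275+(x-400)/4,170+y/4)
g=tri(ray('top0',*tp(197,145)),ray('side0',*sd(562,50)));print('griptop',g, pt('top0',*tp(197,140)),pt('side0',*sd(562,48)))
print('mark',tri(ray('top0',*tp(174,226)),ray('side0',*sd(625,127))))
c=[(150,43),(313,105),(247,268),(93,205)]
P=np.array([atz('top0',*tp(*x),.15) for x in c]);print(P,P.mean(0))
d=P[0]-P[3]+P[1]-P[2];print('tower +x yaw',np.degrees(np.arctan2(d[1],d[0])))
for n,p in dict(tin=(375,222),case=(255,183),bowl=(337,141),purple=(363,273)).items(): print(n,pt('top0',*p))
E
```

```text
griptop [0.569378   0.08668453 0.18770168] [0.57246236 0.08675258 0.1891221 ] [0.56903474 0.08670109 0.18912542]
mark [0.52618802 0.0998432  0.14596224]
[[0.63313793 0.11481543 0.15      ]
 [0.59702366 0.01812701 0.15      ]
 [0.5005862  0.05667374 0.15      ]
 [0.53691046 0.14740472 0.15      ]] [0.56691456 0.08425522 0.15      ]
tower +x yaw -20.2652240603518
tin [ 0.52809504 -0.08009713  0.04829831]
case [0.63036212 0.23612146 0.02539535]
bowl [0.75054115 0.01649839 0.00509678]
purple [ 0.39904655 -0.04503341  0.07594277]
```

```bash
cat >> h.py <<'E'
def to(x,y,z,yaw):
    s=sensors.observe();R=s['tool_rot'];yw=np.degrees(np.arctan2(R[1,1],R[0,1]))
    t=R.T@(np.array([x,y,z])-s['position'])
    c,n=np.cos(np.radians(yaw)),np.sin(np.radians(yaw))
    from scipy.spatial.transform import Rotation as Q
    G=np.array([[0,c,n],[0,n,-c],[-1,0,0]])
    print('t',s['time_s'],'pos',s['position'].round(4),'yaw',yw.round(1),'q',s['q'].round(0),'F',s['ft_force'].round(1),'M',s['wrist_torque'].round(2),'w',s['grip_width'].round(4)); print('shift',t.round(4),'dr',Q.from_matrix(R.T@G).as_rotvec().round(3))
E
python3 -c "
from h import *;to(.568,.086,.27,9)"
python3 -m crank '{"hand":[0,0,0,0,0],"translation":[[-0.04,-0.48,-0.57],[-0.04,-0.48,-0.57],[-0.04,-0.48,-0.57],[-0.04,-0.48,-0.57],[-0.04,-0.48,-0.57]],"dr":[[-0.15,0,0],[-0.3,0,0],[-0.45,0,0],[-0.6,0,0],[-0.7,0,0]]}'
python3 -c "
from h import *;to(.568,.086,.27,9)"
```

```text
time_s: 0.6
position: [0.2865, -0.324, 0.2447]
tool_rot: [[-0.0, 0.824, -0.566], [0.0, -0.566, -0.824], [-1.0, -0.0, -0.0]]
ft_force: [1.1, -0.4, 0.3]
grip_width: 0.086Traceback (most recent call last):
  File "<string>", line 2, in <module>
    from h import *;to(.568,.086,.27,9)
                    ~~^^^^^^^^^^^^^^^^^
  File "h.py", line 26, in to
    print('t',s['time_s'],'pos',s['position'].round(4),'yaw',yw.round(1),'q',s['q'].round(0),'F',s['ft_force'].round(1),'M',s['wrist_torque'].round(2),'w',s['grip_width'].round(4)); print('shift',t.round(4),'dr',Q.from_matrix(R.T@G).as_rotvec().round(3))
                                                                                                                                                           ^^^^^^^^^^^^^^^^^^^^^
AttributeError: 'float' object has no attribute 'round'
Traceback (most recent call last):
  File "h.py", line 26, in to
    print('t',s['time_s'],'pos',s['position'].round(4),'yaw',yw.round(1),'q',s['q'].round(0),'F',s['ft_force'].round(1),'M',s['wrist_torque'].round(2),'w',s['grip_width'].round(4)); print('shift',t.round(4),'dr',Q.from_matrix(R.T@G).as_rotvec().round(3))
                                                                                                                                                           ^^^^^^^^^^^^^^^^^^^^^
AttributeError: 'float' object has no attribute 'round'
```

```bash
sed -i "s/s\['grip_width'\].round(4)/round(s['grip_width'],4)/" h.py
python3 -c "
from h import *;to(.568,.086,.27,9)"
```

```text
t 0.6 pos [ 0.2865 -0.324   0.2447] yaw -34.5 q [-64.   9.  90.   0.  81. -30.] F [ 1.1 -0.4  0.3] M [-0.05 -0.06  0.04] w 0.086
shift [-2.520e-02 -2.000e-04 -4.974e-01] dr [-0.759 -0.     0.   ]
```

```bash

python3 -m crank '{"hand":[0,0,0,0,0],"translation":[[-0.01,0,-0.05],[-0.02,0,-0.1],[-0.025,0,-0.15],[-0.025,0,-0.2],[-0.025,0,-0.25]],"dr":[[-0.15,0,0],[-0.3,0,0],[-0.45,0,0],[-0.6,0,0],[-0.74,0,0]]}' >/dev/null
python3 -c "
from h import *;to(.568,.086,.27,9)"
```

```text
t 1.1 pos [ 0.4279 -0.1204  0.2699] yaw 8.0 q [-31.   9.  85.  -0.  85. -39.] F [ 1.4 -0.5 -0.3] M [-0.04 -0.04 -0.01] w 0.0855
shift [-0.0002  0.1673 -0.185 ] dr [-0.018  0.    -0.   ]
```

```bash

python3 -m crank '{"hand":[0,0,0,0,0],"translation":[[0,0.034,-0.037],[0,0.067,-0.074],[0,0.1,-0.111],[0,0.134,-0.148],[0,0.167,-0.185]],"dr":[[0,0,0],[0,0,0],[0,0,0],[0,0,0],[0,0,0]]}' >/dev/null
python3 -m crank '{"hand":[0,0],"translation":[[0,0,0],[0,0,0]],"dr":[[0,0,0],[0,0,0]]}' >/dev/null
python3 -c "
from h import *;to(.568,.086,.165,9);snap('wrist','w1');print(cams.calibration('wrist'))"
```

```text
t 1.8 pos [0.5681 0.0838 0.2689] yaw 7.7 q [ -3.  23.  66.  -0.  91. -11.] F [-0.4 -0.2  0.4] M [ 0.01  0.03 -0.01] w 0.0854
shift [ 0.1039  0.0004 -0.0022] dr [-0.022 -0.     0.002]
{'vertical_fov': 65.70646984690485, 'cx': 322.2462250617796, 'cy': 196.92519976315438, 'extrinsics': array([[ 0.99102699,  0.12702949,  0.0415814 ,  0.55756739],
       [ 0.13365079, -0.93776239, -0.3205295 ,  0.16571492],
       [-0.00172322,  0.32321077, -0.94632543,  0.41170321],
       [ 0.        ,  0.        ,  0.        ,  1.        ]])}
```

View pics/w1.png

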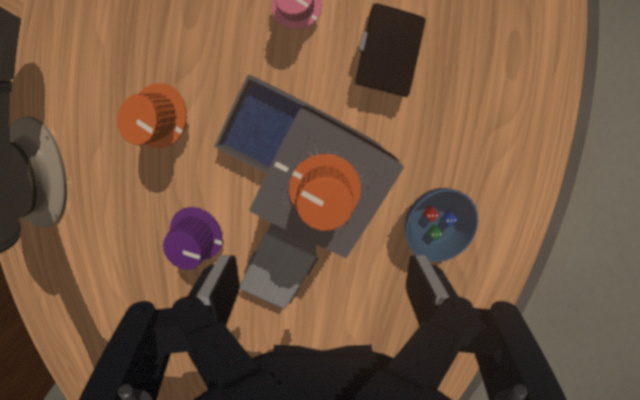

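```bash
python3 - <<'E'
from h import *
r=[ray('top0',311.3,201.2),ray('side0',315.5,182.5),ray('w1',328,198,True)]
print(tri(*r),tri(r[0],r[2]),atz('w1',328,198,.19,True),atz('w1',281,167,.15,True))
C=[(301,108),(402,167),(345,257),(251,211)]
P=np.array([atz('w1',*p,.15,True) for p in C]);print(P,P.mean(0))
E
```

```text
[0.57029496 0.08816854 0.18756825] [0.57186943 0.08650044 0.17527788] [0.57194594 0.0914246  0.19      ] [0.52996555 0.10054568 0.15      ]
[[0.54111952 0.15340506 0.15      ]
 [0.63536846 0.11543415 0.15      ]
 [0.5994574  0.02016049 0.15      ]
 [0.50596168 0.05559164 0.15      ]] [0.57047676 0.08614783 0.15      ]
```

```bash

python3 -m crank '{"hand":[0,0,0,0,0],"translation":[[0.03,0.0024,-0.0027],[0.06,0.0024,-0.0027],[0.08,0.0024,-0.0027],[0.096,0.0024,-0.0027],[0.107,0.0024,-0.0027]],"dr":[[0,0,0],[0,0,0],[0,0,0],[0,0,0],[0,0,0]]}' >/dev/null
python3 -c "
from h import *;to(.570,.087,.162,9)"
python3 -m crank '{"hand":[80,110,140,255,255],"translation":[[0,0,0],[0,0,0],[0,0,0],[0,0,0],[0,0,0]],"dr":[[0,0,0],[0,0,0],[0,0,0],[0,0,0],[0,0,0]]}' 30 >/dev/null
python3 -m crank '{"hand":[255,255,255],"translation":[[0,0,0],[0,0,0],[0,0,0]],"dr":[[0,0,0],[0,0,0],[0,0,0]]}' 30 >/dev/null
python3 -c "
from h import *;to(.570,.087,.162,9)"
```

```text
t 2.35 pos [0.5694 0.0847 0.162 ] yaw 7.5 q [ -3.  28.  77.  -0.  76. -11.] F [-0.5 -0.2  0.9] M [ 0.03 -0.03 -0.02] w 0.0854
shift [-0.      0.0009 -0.0022] dr [-0.026 -0.     0.001]
t 3.15 pos [0.5707 0.0859 0.164 ] yaw 7.6 q [ -3.  28.  76.  -0.  76. -11.] F [-0.1 -2.3  6.1] M [-0.22  0.24 -0.02] w 0.0434
shift [ 0.002  -0.0005 -0.0012] dr [-0.024  0.001 -0.002]
```

Gripped at 43 mm. I'll ease up 1 mm and try turning anticlockwise (−x tool) about 30°, watching the torque.

```bash

python3 -m crank '{"hand":[255,255,255],"translation":[[-0.001,0,0],[-0.001,0,0],[-0.001,0,0]],"dr":[[-0.05,0,0],[-0.1,0,0],[-0.14,0,0]]}' 30 >/dev/null
python3 -c "
from h import *;to(.570,.087,.162,9)"
python3 -m crank '{"hand":[255,255,255],"translation":[[0,0,0],[0,0,0],[0,0,0]],"dr":[[-0.05,0,0],[-0.1,0,0],[-0.14,0,0]]}' 30 >/dev/null
python3 -c "
from h import *;to(.570,.087,.162,9)"
python3 -m crank '{"hand":[255,255,255],"translation":[[0,0,0],[0,0,0],[0,0,0]],"dr":[[-0.05,0,0],[-0.1,0,0],[-0.14,0,0]]}' 30 >/dev/null
python3 -c "
from h import *;to(.570,.087,.162,9)"
```

```text
t 3.45 pos [0.5703 0.0861 0.164 ] yaw 15.8 q [ -3.  28.  76.  -0.  76. -19.] F [0.8 0.5 1.1] M [-0.06 -0.07 -0.02] w 0.0434
shift [ 0.002  -0.     -0.0009] dr [ 0.118  0.    -0.001]
t 3.75 pos [0.5703 0.0861 0.164 ] yaw 23.8 q [ -3.  28.  76.  -0.  76. -27.] F [ 0.7 -0.7  0.7] M [-0.08  0.04 -0.03] w 0.0432
shift [ 0.002   0.0001 -0.0009] dr [ 0.258  0.    -0.001]
t 4.05 pos [0.5703 0.0861 0.164 ] yaw 31.8 q [ -3.  28.  76.  -0.  76. -35.] F [0.4 0.2 0.1] M [-0.03 -0.04 -0.  ] w 0.0429
shift [ 0.002   0.0002 -0.0009] dr [ 0.398  0.    -0.001]
```

```bash

python3 -m crank '{"hand":[255,255,255],"translation":[[0,0,0],[0,0,0],[0,0,0]],"dr":[[-0.05,0,0],[-0.1,0,0],[-0.14,0,0]]}' 30 >/dev/null
python3 -c "
from h import *;to(.570,.087,.162,9);
im,_=snap('wrist','w2');im2,_=snap('top','t2')
cv2.imwrite('pics/c2.png',np.hstack([cv2.resize(im[100:260,230:430],(500,400)),cv2.resize(im2[165:265,262:337],(300,400))]))"
```

```text
t 4.35 pos [0.5703 0.0861 0.164 ] yaw 39.8 q [ -3.  28.  76.   0.  76. -43.] F [ 0.8 -1.   1.5] M [-0.02 -0.12 -0.01] w 0.0434
shift [ 0.002   0.0003 -0.0009] dr [ 0.538  0.    -0.001]
```

View pics/c2.png

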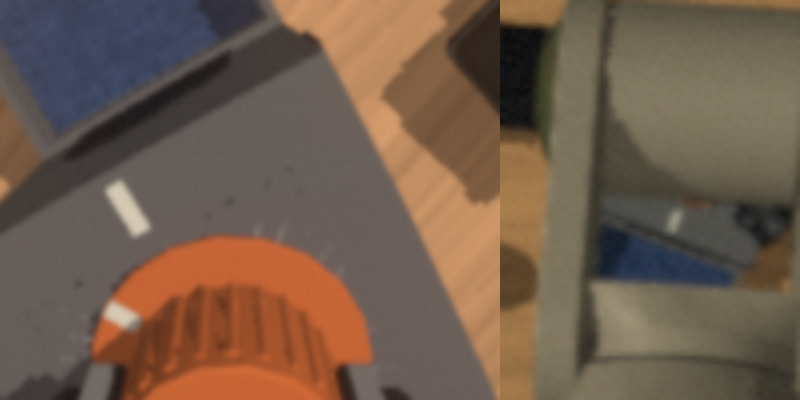

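The cap's white line has turned away from the tower mark: (122,317) against (127,208) in the crop. It has gone about 32° with no resistance, so anticlockwise is the way that gives. I'll carry on to the stop.

```bash

python3 -m crank '{"hand":[255,255,255,255,255],"translation":[[0,0,0],[0,0,0],[0,0,0],[0,0,0],[0,0,0]],"dr":[[-0.08,0,0],[-0.16,0,0],[-0.24,0,0],[-0.3,0,0],[-0.34,0,0]]}' 30 >/dev/null
python3 -c "
from h import *;to(.570,.087,.162,9)"
for i in 1 2; do python3 -m crank '{"hand":[255,255],"translation":[[0,0,0],[0,0,0]],"dr":[[-0.03,0,0],[-0.06,0,0]]}' 30 >/dev/null
python3 -c "
from h import *;to(.570,.087,.162,9)"; done
```

```text
t 4.95 pos [0.5704 0.0862 0.164 ] yaw 59.2 q [ -3.  28.  76.   0.  76. -62.] F [0.9 0.5 0.9] M [ 0.06 -0.08  0.  ] w 0.0431
shift [ 0.002   0.0005 -0.0008] dr [ 0.877  0.    -0.001]
t 5.15 pos [0.5704 0.0862 0.164 ] yaw 62.7 q [ -3.  28.  76.   0.  76. -66.] F [ 0.3 -0.5  1.3] M [ 0.09 -0.09  0.  ] w 0.043
shift [ 0.002   0.0006 -0.0007] dr [ 0.937  0.    -0.001]
t 5.35 pos [0.5704 0.0861 0.164 ] yaw 66.2 q [ -3.  28.  76.   0.  76. -69.] F [ 0.9 -0.1  3.4] M [ 0.06 -0.15 -0.04] w 0.0431
shift [ 0.002   0.0007 -0.0007] dr [ 0.998  0.    -0.001]
```

```bash

python3 -m crank '{"hand":[255,255],"translation":[[0,0,0],[0,0,0]],"dr":[[-0.03,0,0],[-0.04,0,0]]}' 30 >/dev/null
python3 -c "
from h import *;to(.570,.087,.162,9)"; python3 -m crank '{"hand":[255,255],"translation":[[0,0,0],[0,0,0]],"dr":[[-0.03,0,0],[-0.04,0,0]]}' 30 >/dev/null
python3 -c "
from h import *;to(.570,.087,.162,9)"
```

```text
t 5.55 pos [0.5703 0.0861 0.164 ] yaw 68.4 q [ -3.  28.  76.   0.  76. -72.] F [ 1.2 -0.5  3.5] M [ 0.11 -0.12 -0.11] w 0.043
shift [ 0.002   0.0007 -0.0006] dr [ 1.037e+00  0.000e+00 -1.000e-03]
t 5.75 pos [0.5702 0.0862 0.164 ] yaw 70.7 q [ -3.  28.  76.   0.  76. -74.] F [-0.6  1.8  5.1] M [ 0.21  0.04 -1.08] w 0.0427
shift [ 0.002   0.0007 -0.0004] dr [ 1.076e+00 -0.000e+00 -1.000e-03]
```

Firm stop at about 62° (moment −1.1 N m). I'll ease back 3° and lift.

```bash

python3 -m crank '{"hand":[255,255,255],"translation":[[0,0,0],[0,0,0],[0,0,0]],"dr":[[0.03,0,0],[0.07,0,0],[0.07,0,0]]}' 40 >/dev/null
python3 -c "
from h import *;to(.570,.087,.162,9)"; python3 -m crank '{"hand":[255,255,255,255],"translation":[[-0.001,0,0],[-0.002,0,0],[-0.003,0,0],[-0.004,0,0]],"dr":[[0,0,0],[0,0,0],[0,0,0],[0,0,0]]}' 40 >/dev/null
python3 -c "
from h import *;to(.570,.087,.162,9)"
```

```text
t 6.05 pos [0.5703 0.0862 0.164 ] yaw 66.6 q [ -3.  28.  76.   0.  76. -70.] F [-0.3  0.7  4.8] M [ 0.12 -0.01 -0.1 ] w 0.0435
shift [ 0.002   0.0007 -0.0006] dr [ 1.006  0.    -0.   ]
t 6.45 pos [0.57   0.0861 0.1675] yaw 66.6 q [ -3.  27.  76.  -0.  77. -70.] F [ 0.4  1.5 -0.5] M [-0.   -0.    0.01] w 0.0427
shift [ 0.0055  0.0008 -0.0004] dr [ 1.006e+00 -0.000e+00  1.000e-03]
```

```bash

python3 -m crank '{"hand":[255,255,255,255,255],"translation":[[-0.005,0,0],[-0.01,0,0],[-0.018,0,0],[-0.027,0,0],[-0.037,0,0]],"dr":[[0,0,0],[0,0,0],[0,0,0],[0,0,0],[0,0,0]]}' 40 >/dev/null
python3 -m crank '{"hand":[255,255,255],"translation":[[-0.01,0,0],[-0.02,0,0],[-0.03,0,0]],"dr":[[0,0,0],[0,0,0],[0,0,0]]}' 40 >/dev/null
python3 -c "
from h import *;to(.45,0.2,.235,66);
im,_=snap('wrist','w3');im2,_=snap('side','s3')
cv2.imwrite('pics/c3.png',np.hstack([cv2.resize(im[100:260,230:430],(400,320)),cv2.resize(im2[130:250,260:410],(400,320))]))"
```

```text
t 7.25 pos [0.5702 0.0861 0.2357] yaw 66.6 q [ -3.  24.  69.   0.  86. -70.] F [ 0.6 -0.3 -1.4] M [-0.04  0.   -0.04] w 0.0432
shift [ 0.0007  0.0569 -0.1555] dr [ 0.011  0.    -0.   ]
```

View pics/c3.png

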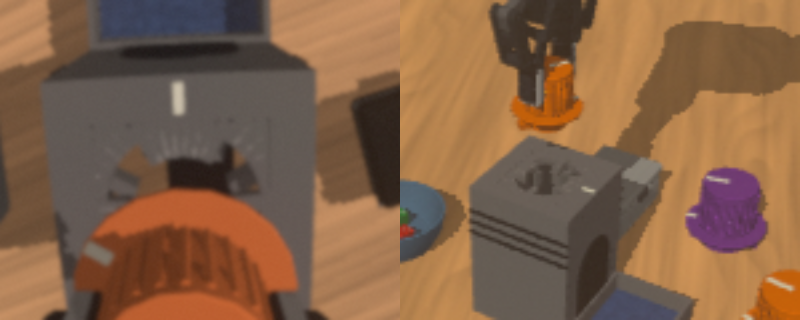

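The side view shows the cap in the gripper at crop (545,95), clear of the open mouth at (540,180). Next I'll move it sideways.

```bash
python3 -c "
from h import *;to(.50,0.25,.245,66.6)"
```

```text
t 7.35 pos [0.5707 0.0861 0.2364] yaw 66.6 q [ -3.  24.  69.  -0.  86. -70.] F [ 0.4 -0.5 -0. ] M [ 0.01 -0.05  0.04] w 0.0428
shift [-0.0088  0.1224 -0.1299] dr [ 0.001  0.003 -0.001]
```

```bash

python3 -m crank '{"hand":[255,255,255,255,255],"translation":[[-0.009,0.012,-0.013],[-0.009,0.036,-0.039],[-0.009,0.061,-0.065],[-0.009,0.085,-0.091],[-0.009,0.108,-0.115]],"dr":[[0,0,0],[0,0,0],[0,0,0],[0,0,0],[0,0,0]]}' 40 >/dev/null
python3 -m crank '{"hand":[255,255,255,255,255],"translation":[[0,0.01,-0.01],[0,0.014,-0.015],[0,0.014,-0.015],[0,0.014,-0.015],[0,0.014,-0.015]],"dr":[[0,0,0],[0,0,0],[0,0,0],[0,0,0],[0,0,0]]}' 40 >/dev/null
python3 -m crank '{"hand":[255,255,255],"translation":[[0,0,0],[0,0,0],[0,0,0]],"dr":[[0,0,0],[0,0,0],[0,0,0]]}' 40 >/dev/null
python3 -c "
from h import *;to(.50,.25,.245,66.6);print(sensors.observe()['qvel'])
im2,_=snap('side','s4');cv2.imwrite('pics/c4.png',im2)"
```

```text
t 8.65 pos [0.4994 0.2494 0.2437] yaw 66.6 q [ 14.  22.  72.  -0.  86. -52.] F [-0.   0.1 -1.1] M [-0.02 -0.07  0.04] w 0.0429
shift [-0.0013  0.0008  0.0003] dr [ 0. -0.  0.]
[ 0.23530485  0.01631648  0.06460568  0.04014668 -0.06475283 -0.04037398]
```

View pics/c4.png

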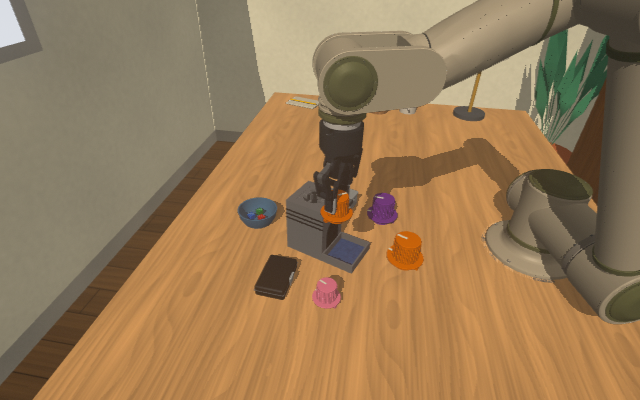

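The cap is held at pixel (338,207), clear of the tower and in front of it from this camera. The bowl and case have not moved and the arm is still, so I'm handing in.

```bash
python3 -c "
from rig import env;print(env.close_job())"
```

```text
the job is handed in; nothing more can be done
None
```

The tower is open and the gripper is holding the orange cap in the air beside it. I handed the job in at about 8.7 s on the robot's clock.

- **Turning:** I tried anticlockwise first and it gave straight away. It met the firm stop at about 62°, where the wrist moment was −1.1 N m. I eased back about 4° and the cap lifted off with almost no load. I did not try clockwise.
- **Final position:** the fingertips are at (0.499, 0.249, 0.244) m, with the jaws closed on the grip at 43 mm. By my estimate the grip's centre is about 0.25 m above the shelf. It is about 0.18 m sideways from the tower's axis, clear of both tower and tray. The joints were practically at rest.
- **Bystanders:** in the last side view the bowl and the case stood where they began. The tin was hidden behind the tower and the gripper in that view. It looked in place in the view just after the lift, and the arm did not go near it after that.
- **Disagreement:** the views placed the cap within a few millimetres of each other, except that one pair of views put the cap's top about 12 mm too low. I used the position the other views agreed on, and the grasp worked first time.

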